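Set the ratchet vise to tighten and clamp the test block

TASK

Clamp the aluminium test block in the red ratchet vise. The ratchet is still set to loosen: flip the small direction lever on the handle over to tighten (clockwise seen from above), then work the orange-gripped handle back and forth until the block is held firmly between the jaws, which is when the pull at the grip to keep it turning reaches about 16 N; do not overtighten. Leave the ratchet set to tighten, let go, and leave the other things on the bench where they are.

Things in the scene. Friction and masses are not known exactly. Their poses are not given: they have to be found in the camera images.
- vise: red bench vise, bolted down: base plate 130 x 280 x 20 mm, 90 x 90 x 50 mm spindle housing. Origin on the table top below the upright spindle; z up; the jaws lie along its +y (moving jaw nearer the spindle, then the block, then the red fixed jaw, whose place differs each time and is not measured); the handle points to about its -y.
- handle_axis (a point): point on the vertical spindle axis, 97 mm above the table, about which the handle swings.
- handle (a joint): ratchet handle, a level steel bar 22 mm wide (top 96 mm above the table) swinging about the spindle. 0 = pointing along the vise's -y, growing clockwise from above (the tightening way); end stops at -0.65 and +0.65 rad. Swung free or clicking back it resists with about 2 N at the grip; driving the still unloaded spindle, while it turns, with about 10.3 N (square to the bar).
- handle_grip (a point): point on the axis of the upright orange grip at the handle's end, 170 mm from the spindle axis: cylinder 25 mm diameter from 95 to 150 mm above the table; this point is 126 mm above the table. It is fixed to the handle.
- selector (a joint): direction lever, pivoted upright in the handle 60 mm from the spindle axis. Snaps over its middle (0) to stops at -0.4 / +0.4 rad, growing clockwise from above. Positive = tighten: clockwise strokes drive, anticlockwise ones click freely over 16 teeth (up to 0.39 rad of a stroke is lost before it bites). Negative = loosen. May rest near 0.2 while riding on a tooth. About 2 N at the tip flips it.
- selector_tip (a point): top centre of the lever's black upright post with yellow end, 10 mm diameter; 128 mm above the table, post free from 103 mm up, 34 mm from the lever's pivot (about 92 mm from the spindle axis, towards the grip). Set to loosen it leans to the anticlockwise side of the bar, 13 mm off its middle, set to tighten as far to the clockwise side. At its stop it pushes the handle along.
- jaw: dark moving jaw, 70 x 30 x 46 mm, with a sprung black pad on its +y face; origin at its underside, 20 mm above the table, axes as the vise. Clockwise spindle turn drives it along +y, 15 mm per rad; it stays where left. 9 to 25 mm of travel are needed, in one to three strokes. Once the block is caught, the pad yields at 25 N per mm and each 10 N of clamping adds 0.9 N to the pull while turning.
- sample: aluminium test block, about 50 x 40 x 45 mm (40 mm along the vise's y), 0.24 kg, standing loose between the open jaws, a few mm from each. Origin at the centre of its underside, 20 mm above the table. Wanted clamping force 40 to 90 N, that is 13.8 to 18.2 N pull at the grip while turning (standing still it is less); above 130 N (21.7 N pull) it is spoiled.
- spare: bystander: brass block 50 x 40 x 45 mm on the table; origin at the centre of its underside.
- driver: bystander: red-handled screwdriver, about 200 mm long, lying on the table along its x.
- tray: bystander: open white plastic box 120 x 90 x 60 mm; origin at the centre of its underside.

How it is judged:
By the outcome, as a careful person would: the job done as asked, in the order asked, and still so for the second after the job is handed in, with the robot touching nothing.
It also fails if it takes over 72 s, if anything falls off the work surface, if the arm or the gripper's body presses on something with over 40 N, if the wrist force passes 120 N, or if a joint passes its speed limit or range.

ROBOT

A 7-joint arm with a two-finger parallel gripper is mounted at the origin on the work surface. World frame = base frame: x ahead of the robot, y to its left, z up, the work surface at z = 0. Lengths are in m, angles in rad, forces in N, time in s.
With the tool pointing down it reaches from about 0.4 to 0.85 m from the base axis. Payload 10.4 kg.
Tool frame: the origin (TCP) lies midway between the tips of the shut fingers; the grasp point (between the pads) lies 19 mm behind it; z points along the fingers, y is the line along which they close (so a half turn about z gives the same grasp; the last joint's range is limited). The gripper opens to 85 mm and grips with 20 to 120 N. Pads are 22 mm wide; open, the fingers measure 114 mm over their backs; the gripper's body (76 mm by 85 mm) begins 54 mm behind the grasp point. The pads swing forward as they close: fully open they stand 13 mm farther back than shut.
Start: joints at [1.171, 0.332, -0.065, 1.46, 0.022, 1.35, -0.088], TCP at [0.23, -0.581, 0.231] pointing down, gripper open.
Joint ranges: [-2.6, 2.6], [-0.5, 2.12], [-1.47, 1.34], [0.16, 2.42], [-1.27, 4.41], [0.06, 2.06], [-2.6, 2.6]. Speed limits (rad/s): [2.22, 2.22, 2.79, 2.79, 3.14, 3.14, 3.14].

INTERFACE

Orientations are given as a unit quaternion [x, y, z, w].
In Python, from bench import manip gives the robot as it stands.
- The arm moves only by the tool drive_tool, never from a script. Its argument "series" is a list of rows, each an object with "linear": the shift along the world's x, y, z in units of 30 mm (1.0 is 30 mm), a list of three; "angular": the turn, a rotation vector about the world's x, y, z in degrees, a list of three; "hand": the gripper's target within -1 to 1 (shut at 1, half-way at 0, fully open at -1). A call has 1 to 12 rows; each row shifts and turns the commanded pose from where the row before left it; what a row does not reach is not made up. A row lasts 1/12 s, in which the tool goes at most 41.7 mm and 7.16 degrees, less where a joint would pass 70% of its speed; a pose out of reach is approached as far as the arm can. A call is refused whole if a number of a shift passes 1 or a number of a turn 7.16, either way. A call with a gripper value outside its range is refused whole. The fingers move at their own pace and stop on an object; "squeeze" is the grip in N (left out, the last holds). Time passes only in rows, so rows that do not move let the fingers close. It gives the time, the measured TCP pose, the force, the opening and the grip force at its end, in the units of the state.
- manip.read_state(): the state, without advancing time (a new reading comes with each control period).
- manip.snapshot(name): name is "scene" or "top"; returns the picture (384x512x3 uint8, red, green, blue); there is no depth.
- manip.camera_info(name): a dict with "intrinsics" (3x3 intrinsics, pixels), "world_from_camera" (4x4, takes a point from camera to world coordinates). Camera axes: x right, y down, z forward; pixel columns grow to the right and rows downward; lengths in m; the calibration is good to about 2 mm. A picture is of the moment at which its call begins. camera_info takes no time and is no camera call.
- manip.close_job(): hands the job in; it is judged then, once.
The state is a dict: "time": time; "q": joint angles; "joint_vel": joint speeds; "joint_torque": joint torques, N m; "ee_pos": TCP position; "tool_rot": TCP orientation; "contact_force": force on the tool from outside, world axes, zero at the start; "moment": the same for the moment, N m; "gripper_width": finger opening in m; "gripper_force": force on a finger pad.
Only numpy, scipy, OpenCV 4.12 (cv2) and the standard library are available. Lean on these libraries where they do the work, as an engineer would, in place of code of your own. Each camera call takes 0.05 s, during which the arm holds its last target. There are 200 camera calls.

## Working session

There is one attempt and no reset: what is moved stays moved. The work goes in short steps, Python scripts to look and compute and a tool call to move; the robot and the scene stay as the last step left them, time stands still between calls to the robot, and variables do not carry over. Pictures are saved under pics/ and viewed, at most 10 in all, crops included, and the job is handed in when it is done.

Besides the shell and the picture viewer there is one more tool, called after "Call:" by a JSON object that holds its "name" and its "arguments". drive_tool: Moves the arm, as the interface text tells. Its arguments: {"type":"object","properties":{"series":{"type":"array","items":{"type":"object","properties":{"linear":{"type":"array","items":{"type":"number"}},"angular":{"type":"array","items":{"type":"number"}},"hand":{"type":"number"}}}},"squeeze":{"type":"number"}},"required":["series"]}

```bash
mkdir -p pics; ls; python3 - <<'E'
from bench import manip
import cv2,numpy as np
np.set_printoptions(precision=4,suppress=True)
for n in("scene","top"):
    i=manip.snapshot(n); cv2.imwrite(f"pics/{n}0.png",i[:,:,::-1]); c=manip.camera_info(n)
    print(n,np.array(c["intrinsics"]),np.array(c["world_from_camera"]))
s=manip.read_state(); print({k:np.round(v,3) for k,v in s.items()})
E
```

```text
pics
scene [[465.8712   0.     251.6022]
 [  0.     465.8712 196.7598]
 [  0.       0.       1.    ]] [[ 0.8154  0.4027 -0.416   1.0415]
 [ 0.579  -0.5695  0.5835 -0.6308]
 [-0.0019 -0.7166 -0.6974  0.9682]
 [ 0.      0.      0.      1.    ]]
top [[375.3069   0.     261.1613]
 [  0.     375.3069 194.1337]
 [  0.       0.       1.    ]] [[ 0.0029 -0.9883  0.1525  0.3848]
 [-1.     -0.0042 -0.0082  0.0724]
 [ 0.0087 -0.1525 -0.9883  1.0629]
 [ 0.      0.      0.      1.    ]]
{'time': np.float64(0.1), 'q': array([ 1.171,  0.333, -0.065,  1.461,  0.022,  1.35 , -0.089]), 'joint_vel': array([-0.   , -0.001, -0.001, -0.003,  0.   ,  0.001, -0.002]), 'joint_torque': array([  0.002, -62.675,   0.049, -39.243,   0.016,   0.007,   0.   ]), 'ee_pos': array([ 0.23 , -0.581,  0.231]), 'tool_rot': array([ 0.982,  0.187, -0.   , -0.001]), 'contact_force': array([0.13 , 0.576, 0.462]), 'moment': array([0.02 , 0.006, 0.012]), 'gripper_force': np.float64(0.0), 'gripper_width': np.float64(0.085)}
```

View pics/scene0.png

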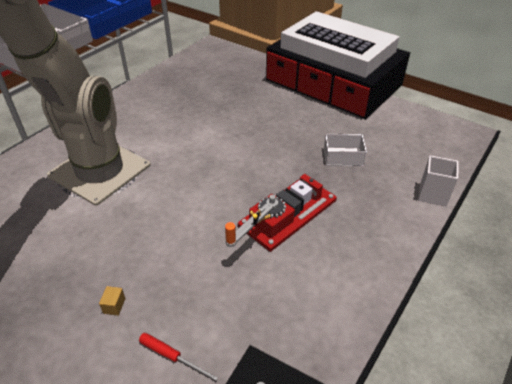

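View pics/top0.png

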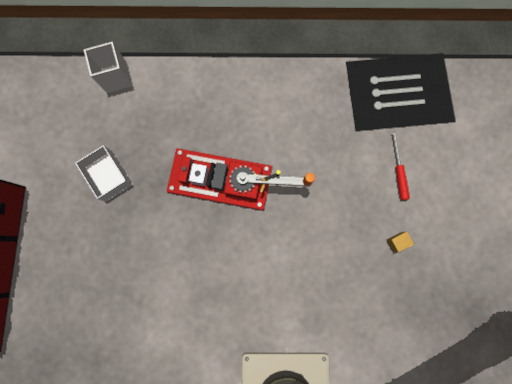

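Both views show the vise near the middle: in the top view the spindle is at about (243,179), the orange grip at (309,178), and the yellow lever tip at (278,172), above the bar on the loosen side. The brass block is at (402,242), the screwdriver at (400,170) and the tray at (103,174), all well clear. Next I'll measure.

```bash
cat > h.py <<'E'
from bench import manip
import cv2,numpy as np
np.set_printoptions(precision=4,suppress=True)
def ray(n,uv):
    c=manip.camera_info(n);T=np.array(c["world_from_camera"])
    d=T[:3,:3]@np.linalg.inv(np.array(c["intrinsics"]))@[uv[0],uv[1],1.]
    return T[:3,3],d/np.linalg.norm(d)
def plane(n,uv,z):
    o,d=ray(n,uv);return o+d*(z-o[2])/d[2]
def tri(a,b):
    (o,d),(p,e)=ray("top",a),ray("scene",b)
    s=np.linalg.lstsq(np.c_[d,-e],p-o,rcond=None)[0]
    return (o+d*s[0]+p+e*s[1])/2,np.linalg.norm(o+d*s[0]-p-e*s[1])
def blobs(im,lo,hi,roi):
    h=cv2.cvtColor(im,cv2.COLOR_RGB2HSV);m=cv2.inRange(h,lo,hi)
    k=np.zeros_like(m);x0,y0,x1,y1=roi;k[y0:y1,x0:x1]=m[y0:y1,x0:x1]
    n,_,st,ce=cv2.connectedComponentsWithStats(k)
    return [(st[i].tolist(),ce[i].round(1).tolist()) for i in range(1,n) if st[i][4]>2],k
ROI={"top":(150,130,340,225),"scene":(210,165,345,270)}
OR=((7,170,120),(16,255,255)); YE=((22,120,110),(36,255,255)); RED=((0,170,60),(4,255,255))
E
python3 - <<'E'
from h import *
cr=[]
for n in ("top","scene"):
    im=manip.snapshot(n)
    print(n,"orange",blobs(im,*OR,ROI[n])[0],"yellow",blobs(im,*YE,ROI[n])[0])
    if n=="top":
        m=blobs(im,*RED,ROI[n])[1]; pts=cv2.findNonZero(m); r=cv2.minAreaRect(pts); print(r)
        for q in cv2.boxPoints(r): print(plane("top",q,.02))
    x0,y0,x1,y1=ROI[n]; c=im[y0:y1,x0:x1,::-1]
    cv2.imwrite(f"pics/c_{n}.png",cv2.resize(c,None,fx=4,fy=4,interpolation=cv2.INTER_CUBIC))
E
```

```text
top orange [([305, 173, 9, 10, 68], [309.3, 177.6])] yellow [([276, 170, 4, 5, 14], [277.6, 172.2])]
((218.93475341796875, 178.75901794433594), (98.35601806640625, 44.70425033569336), 10.56101131439209)
[0.5515 0.3297 0.02  ]
[0.6789 0.3116 0.02  ]
[0.6275 0.035  0.02  ]
[0.5017 0.058  0.02  ]
scene orange [([226, 223, 9, 20, 141], [230.6, 231.8])] yellow [([253, 214, 5, 4, 14], [254.9, 215.4])]
```

View pics/c_top.png

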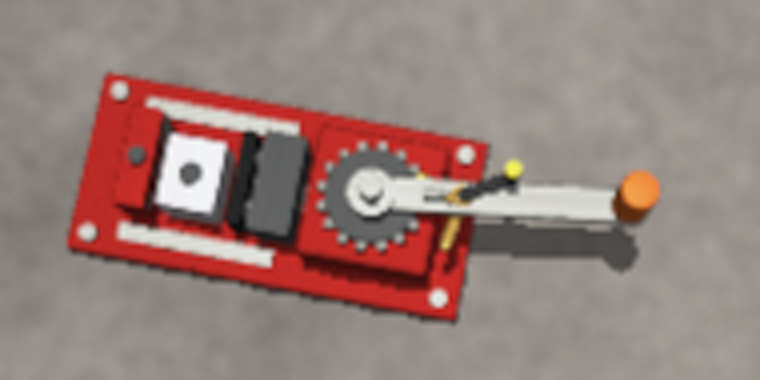

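View pics/c_scene.png

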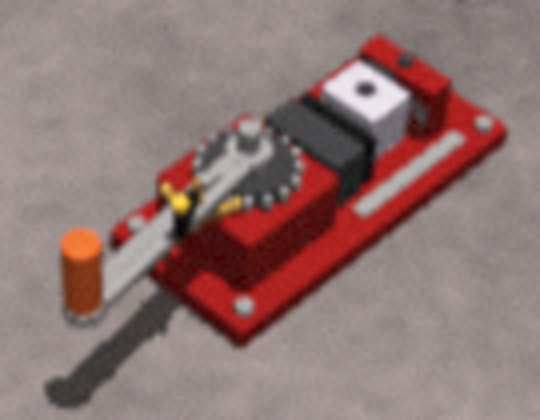

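The crops show the spindle hub at about (242.7,177.5) in the full top view. The lever is leaning to the loosen side, and the block is loose between the jaws. Next I'll triangulate the grip, tip and spindle.

```bash
python3 - <<'E'
from h import *
g,e=tri((309.3,177.6),(230.6,231.8)); print("grip",g,e)
print("grip top pl",plane("top",(309.3,177),.15), "scene top ellipse",plane("scene",(210+82/4,165+244/4),.15))
t,e=tri((277.6,172.2),(254.9,215.4)); print("tip",t,e, plane("top",(277.6,172.2),.127))
for z in(.1,.11,.12): print("spindle",z,plane("top",(150+371/4,130+190/4),z),plane("scene",(210+250/4,165+130/4),z))
print("spin tri",tri((150+371/4,130+190/4),(210+249/4,165+130/4)))
E
```

```text
grip [ 0.5712 -0.0573  0.1313] 0.0007654751825423267
grip top pl [ 0.5692 -0.0544  0.15  ] scene top ellipse [ 0.5702 -0.0559  0.15  ]
tip [0.5856 0.0229 0.128 ] 0.0003537934659832087 [0.586 0.023 0.127]
spindle 0.1 [0.5772 0.1127 0.1   ] [0.5708 0.1255 0.1   ]
spindle 0.11 [0.5752 0.1123 0.11  ] [0.5762 0.1168 0.11  ]
spindle 0.12 [0.5732 0.1119 0.12  ] [0.5817 0.1081 0.12  ]
spin tri (array([0.5759, 0.1132, 0.1122]), np.float64(0.0030814320092306005))
```

Call:
{"name": "drive_tool", "arguments": {"series": [{"linear": [0.54,0.84,0],"angular": [0,0,2.8],"hand": 1},{"linear": [0.54,0.84,0],"angular": [0,0,2.8],"hand": 1},{"linear": [0.54,0.84,0],"angular": [0,0,2.8],"hand": 1},{"linear": [0.54,0.84,0],"angular": [0,0,2.8],"hand": 1},{"linear": [0.54,0.84,0],"angular": [0,0,2.8],"hand": 1},{"linear": [0.54,0.84,0],"angular": [0,0,2.8],"hand": 1},{"linear": [0.54,0.84,0],"angular": [0,0,2.8],"hand": 1},{"linear": [0.54,0.84,0],"angular": [0,0,2.8],"hand": 1},{"linear": [0.54,0.84,0],"angular": [0,0,2.8],"hand": 1},{"linear": [0.54,0.84,0],"angular": [0,0,2.8],"hand": 1},{"linear": [0.54,0.84,0],"angular": [0,0,2.8],"hand": 1},{"linear": [0.54,0.84,0],"angular": [0,0,2.8],"hand": 1}]}}

```text
time: 1.2
ee_pos: [0.4248, -0.2774, 0.2314]
tool_rot: [0.886, 0.464, -0.0, 0.0]
contact_force: [0.8, -0.3, 0.5]
gripper_width: 0.0001
gripper_force: 0.0
```

Call:
{"name": "drive_tool", "arguments": {"series": [{"linear": [0.54,0.84,0],"angular": [0,0,2.8],"hand": 1},{"linear": [0.54,0.84,0],"angular": [0,0,2.8],"hand": 1},{"linear": [0.54,0.84,0],"angular": [0,0,2.8],"hand": 1},{"linear": [0.54,0.84,0],"angular": [0,0,2.8],"hand": 1},{"linear": [0.54,0.84,0],"angular": [0,0,2.8],"hand": 1},{"linear": [0.54,0.84,0],"angular": [0,0,2.8],"hand": 1},{"linear": [0.54,0.84,0],"angular": [0,0,2.8],"hand": 1},{"linear": [0.54,0.84,0],"angular": [0,0,2.8],"hand": 1},{"linear": [0.54,0.84,0],"angular": [0,0,2.8],"hand": 1},{"linear": [0.54,0.84,0],"angular": [0,0,2.8],"hand": 1},{"linear": [0.54,0.82,0],"angular": [0,0,2.8],"hand": 1},{"linear": [0.54,0.7,0],"angular": [0,0,2.8],"hand": 1}]}}

```text
time: 2.2
ee_pos: [0.6193, 0.0208, 0.2312]
tool_rot: [0.713, 0.701, 0.0, -0.0]
contact_force: [0.5, -0.3, 0.8]
gripper_width: 0.0002
gripper_force: 0.0
```

Call:
{"name": "drive_tool", "arguments": {"series": [{"linear": [0,0.07,-0.79]},{"linear": [0,0,-0.79]},{"linear": [0,0,-0.79]},{"linear": [0,0,-0.79]},{"linear": [0,0,-0.77]},{"linear": [-0.3,0,0]},{"linear": [0,0,0]}]}}

```text
invalid input
```

Call:
{"name": "drive_tool", "arguments": {"series": [{"linear": [0,0.07,-0.79],"angular": [0,0,0],"hand": 1},{"linear": [0,0,-0.79],"angular": [0,0,0],"hand": 1},{"linear": [0,0,-0.79],"angular": [0,0,0],"hand": 1},{"linear": [0,0,-0.79],"angular": [0,0,0],"hand": 1},{"linear": [0,0,-0.77],"angular": [0,0,0],"hand": 1},{"linear": [-0.3,0,0],"angular": [0,0,0],"hand": 1},{"linear": [0,0,0],"angular": [0,0,0],"hand": 1}]}}

```text
time: 2.78
ee_pos: [0.6078, 0.021, 0.1126]
tool_rot: [0.714, 0.7, -0.001, -0.001]
contact_force: [-0.0, -1.1, 0.8]
gripper_width: -0.0001
gripper_force: 0.0
```

Call:
{"name": "drive_tool", "arguments": {"series": [{"linear": [-0.1,0,0],"angular": [0,0,0],"hand": 1},{"linear": [-0.1,0,0],"angular": [0,0,0],"hand": 1},{"linear": [-0.1,0,0],"angular": [0,0,0],"hand": 1},{"linear": [-0.1,0,0],"angular": [0,0,0],"hand": 1},{"linear": [-0.1,0,0],"angular": [0,0,0],"hand": 1},{"linear": [-0.1,0,0],"angular": [0,0,0],"hand": 1},{"linear": [-0.1,0,0],"angular": [0,0,0],"hand": 1},{"linear": [0,0,0],"angular": [0,0,0],"hand": 1}]}}

```text
time: 3.45
ee_pos: [0.5882, 0.0209, 0.1135]
tool_rot: [0.715, 0.7, -0.0, -0.0]
contact_force: [1.1, -0.4, 1.2]
gripper_width: 0.0001
gripper_force: 0.5
```

```bash
python3 - <<'E'
from h import *
for n in ("top","scene"):
    im=manip.snapshot(n)
    print(n,"orange",blobs(im,*OR,ROI[n])[0],"yellow",blobs(im,*YE,ROI[n])[0])
    x0,y0,x1,y1=ROI[n]
    cv2.imwrite(f"pics/d_{n}.png",cv2.resize(im[y0:y1,x0:x1,::-1],None,fx=4,fy=4,interpolation=cv2.INTER_CUBIC))
E
```

```text
top orange [([258, 172, 3, 3, 3], [259.0, 173.0])] yellow []
scene orange [([266, 219, 3, 1, 3], [267.0, 219.0]), ([222, 220, 9, 20, 155], [226.2, 229.6])] yellow []
```

View pics/d_scene.png

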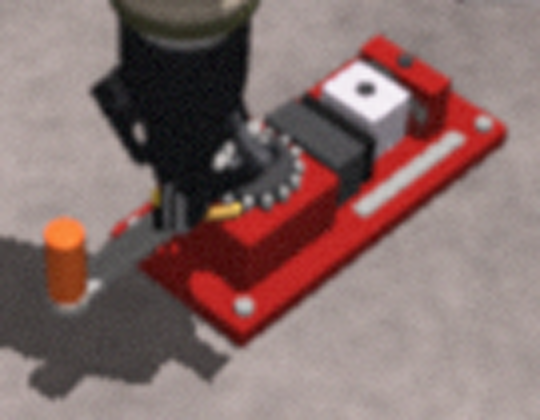

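The gripper hides the lever tip here. The grip moved slightly clockwise, from (230.6,231.8) to (226.2,229.6). I'll back off to see the lever.

Call:
{"name": "drive_tool", "arguments": {"series": [{"linear": [0.8,0,0],"angular": [0,0,0],"hand": 1},{"linear": [0.4,0,0.8],"angular": [0,0,0],"hand": 0},{"linear": [0,0,1],"angular": [0,0,0],"hand": -1},{"linear": [0.9,-0.9,0.5],"angular": [0,0,0],"hand": -1},{"linear": [0.9,-0.9,0],"angular": [0,0,0],"hand": -1},{"linear": [0.9,-0.9,0],"angular": [0,0,0],"hand": -1},{"linear": [0,-0.9,0],"angular": [0,0,0],"hand": -1}]}}

```text
time: 4.13
ee_pos: [0.7081, -0.0877, 0.1806]
tool_rot: [0.714, 0.7, 0.0, -0.001]
contact_force: [0.5, -0.4, -0.6]
gripper_width: 0.0721
gripper_force: 0.0
```

```bash
python3 - <<'E'
from h import *
for n in ("top","scene"):
    im=manip.snapshot(n)
    print(n,"orange",blobs(im,*OR,ROI[n])[0],"yellow",blobs(im,*YE,ROI[n])[0])
    x0,y0,x1,y1=ROI[n]
    cv2.imwrite(f"pics/e_{n}.png",cv2.resize(im[y0:y1,x0:x1,::-1],None,fx=4,fy=4,interpolation=cv2.INTER_CUBIC))
E
```

```text
top orange [([304, 178, 11, 10, 77], [309.1, 182.6]), ([258, 192, 4, 2, 4], [259.5, 192.8])] yellow [([277, 174, 4, 4, 12], [278.3, 175.8]), ([258, 191, 2, 2, 4], [258.5, 191.5])]
scene orange [([222, 220, 9, 20, 156], [226.1, 229.6])] yellow []
```

View pics/e_scene.png

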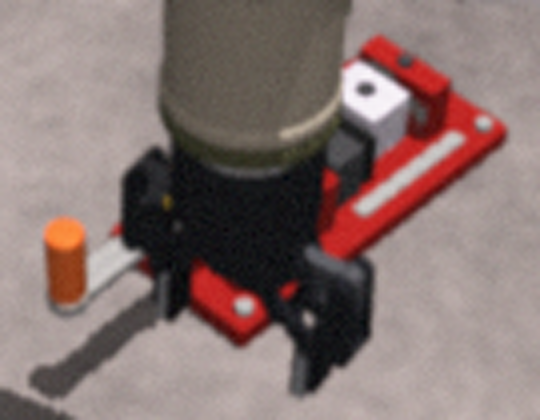

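```bash
python3 - <<'E'
from h import *
S=np.array([.576,.114])
for uv,z in(((309.1,182.0),.15),((278.3,175.8),.127)):
    p=plane("top",uv,z);d=p[:2]-S;print(p,np.linalg.norm(d),"phi",np.arctan2(-d[0],-d[1]))
p=plane("top",(309.3,177),.15)[:2]-S;print(np.arctan2(-p[0],-p[1]))
E
```

```text
[ 0.5566 -0.0537  0.15  ] 0.16884512765172202 phi 0.11510712361452555
[0.5766 0.0213 0.127 ] 0.09274708844580011 phi -0.006631369848352289
0.040183396894982966
```

The lever hasn't flipped. The handle swung with it instead, to phi 0.115, with the tip still 11 mm on the loosen side. I'll push again, farther and faster along the arc.

Call:
{"name": "drive_tool", "arguments": {"series": [{"linear": [-0.64,0.72,0],"angular": [0,0,0],"hand": 1},{"linear": [-0.64,0.72,0],"angular": [0,0,0],"hand": 1},{"linear": [-0.64,0.72,0],"angular": [0,0,0],"hand": 1},{"linear": [-0.64,0.72,0],"angular": [0,0,0],"hand": 1},{"linear": [-0.64,0.72,0],"angular": [0,0,0],"hand": 1},{"linear": [0,0,-0.75],"angular": [0,0,0],"hand": 1},{"linear": [0,0,-0.75],"angular": [0,0,0],"hand": 1},{"linear": [0,0,-0.75],"angular": [0,0,0],"hand": 1},{"linear": [0,0,0],"angular": [0,0,0],"hand": 1}]}}

```text
time: 4.98
ee_pos: [0.6066, 0.0211, 0.1103]
tool_rot: [0.714, 0.7, -0.003, -0.003]
contact_force: [-0.9, -1.0, 0.2]
gripper_width: 0.0004
gripper_force: 0.0
```

Call:
{"name": "drive_tool", "arguments": {"series": [{"linear": [-0.8,0,0],"angular": [0,0,0],"hand": 1},{"linear": [-0.5,0,0],"angular": [0,0,0],"hand": 1},{"linear": [0,0,0],"angular": [0,0,0],"hand": 1}]}}

```text
time: 5.23
ee_pos: [0.5691, 0.0217, 0.1158]
tool_rot: [0.714, 0.7, -0.0, -0.0]
contact_force: [1.4, -0.1, 0.3]
gripper_width: -0.0002
gripper_force: 0.0
```

```bash
python3 - <<'E'
from h import *
n="scene"
im=manip.snapshot(n)
print(n,"orange",blobs(im,*OR,ROI[n])[0],manip.read_state()["contact_force"])
b=blobs(im,*OR,ROI[n])[0]; c=max(b,key=lambda q:q[0][4])[1]
p=plane(n,c,.1313)[:2]-[.576,.114]; print(p,np.arctan2(-p[0],-p[1]))
E
```

```text
scene orange [([216, 216, 10, 20, 153], [220.5, 225.0]), ([260, 217, 4, 2, 4], [261.5, 217.5]), ([266, 219, 2, 4, 4], [266.5, 220.5])] [1.0688 0.3149 0.0435]
[-0.0384 -0.1682] 0.22449342409634934
```

Call:
{"name": "drive_tool", "arguments": {"series": [{"linear": [0.9,0,0],"angular": [0,0,0],"hand": 1},{"linear": [0.9,0,0.8],"angular": [0,0,0],"hand": 1},{"linear": [0.9,-0.4,1],"angular": [0,0,0],"hand": 1},{"linear": [0.9,-0.9,0.4],"angular": [0,0,0],"hand": 1},{"linear": [0.9,-0.9,0],"angular": [0,0,0],"hand": 1},{"linear": [0,-0.9,0],"angular": [0,0,0],"hand": 1}]}}

```text
time: 5.78
ee_pos: [0.7095, -0.073, 0.181]
tool_rot: [0.715, 0.7, 0.001, 0.001]
contact_force: [0.6, -0.0, -0.4]
gripper_width: -0.0001
gripper_force: 0.0
```

```bash
cat >> h.py <<'E'
def look():
    S=np.array([.576,.114]);im=manip.snapshot("top")
    for nm,c,z,r in(("grip",OR,.15,.17),("tip",YE,.127,.092)):
        for st,ce in blobs(im,*c,ROI["top"])[0]:
            p=plane("top",np.array(ce)-(0,.5 if nm=="grip" else 0),z)[:2];d=p-S
            if abs(np.linalg.norm(d)-r)<.012: print(nm,st,ce,p,np.linalg.norm(d),"phi",np.arctan2(-d[0],-d[1]))
    return im
E
python3 - <<'E'
from h import *
im=look()
x0,y0,x1,y1=ROI["top"]
cv2.imwrite("pics/f.png",cv2.resize(im[y0:y1,x0:x1,::-1],None,fx=4,fy=4,interpolation=cv2.INTER_CUBIC))
E
```

```text
grip [303, 186, 10, 10, 77] [307.4, 190.6] [ 0.5363 -0.0492] 0.16796000589741625 phi 0.23888003552647688
tip [274, 187, 4, 3, 11] [275.6, 187.9] [0.5454 0.0282] 0.09108987557104949 phi 0.3430065984933831
```

View pics/f.png

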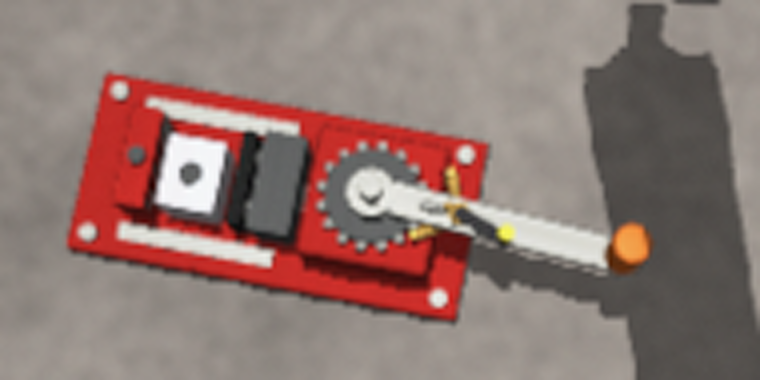

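The lever is now flipped: the tip at (275.6,187.9) is below the bar, on the clockwise side. Next I'll grasp the orange grip.

Call:
{"name": "drive_tool", "arguments": {"series": [{"linear": [-0.96,0.12,0.2],"angular": [0,0,-2.1],"hand": -1},{"linear": [-0.96,0.12,0],"angular": [0,0,-2.1],"hand": -1},{"linear": [-0.96,0.12,0],"angular": [0,0,-2.1],"hand": -1},{"linear": [-0.96,0.12,0],"angular": [0,0,-2.1],"hand": -1},{"linear": [-0.96,0.12,0],"angular": [0,0,-2.1],"hand": -1},{"linear": [-0.96,0.12,0],"angular": [0,0,-2.1],"hand": -1},{"linear": [0,0,0],"angular": [0,0,0],"hand": -1},{"linear": [0,0,0],"angular": [0,0,0],"hand": -1}]}}

```text
time: 6.5
ee_pos: [0.5325, -0.0504, 0.1877]
tool_rot: [0.787, 0.617, -0.0, 0.001]
contact_force: [0.1, 0.3, -0.0]
gripper_width: 0.0855
gripper_force: 0.0
```

Call:
{"name": "drive_tool", "arguments": {"series": [{"linear": [0.1,0,-0.67],"angular": [0,0,0],"hand": -1},{"linear": [0,0,-0.67],"angular": [0,0,0],"hand": -1},{"linear": [0,0,-0.67],"angular": [0,0,0],"hand": -1},{"linear": [0,0,-0.67],"angular": [0,0,0],"hand": -1},{"linear": [0,0,0],"angular": [0,0,0],"hand": 1},{"linear": [0,0,0],"angular": [0,0,0],"hand": 1},{"linear": [0,0,0],"angular": [0,0,0],"hand": 1},{"linear": [0,0,0],"angular": [0,0,0],"hand": 1},{"linear": [0,0,0],"angular": [0,0,0],"hand": 1}], "squeeze": 40}}

```text
time: 7.25
ee_pos: [0.5365, -0.0503, 0.1075]
tool_rot: [0.787, 0.617, 0.001, 0.001]
contact_force: [-3.0, 0.4, 2.0]
gripper_width: 0.0255
gripper_force: 1.3
```

```bash
cat >> h.py <<'E'
def arc(a,b,n,r=.17):
    f=np.linspace(a,b,n+1);P=np.c_[-np.sin(f),-np.cos(f)]*r/.03
    D=np.diff(np.round(P,2),axis=0);print((b-a)/n*-57.3);print(D.round(2).tolist())
def stat(S=np.array([.576,.114])):
    s=manip.read_state();p=np.array(s["ee_pos"])[:2]-S;f=np.arctan2(-p[0],-p[1]);F=np.array(s["contact_force"])[:2]
    print("t",s["time"],"r",np.linalg.norm(p),"phi",f,"pull",F@[np.cos(f),-np.sin(f)],"rad",F@[-np.sin(f),-np.cos(f)],"w",s["gripper_width"])
E
python3 - <<'E'
from h import *
stat(); arc(.235,-.40,12); arc(-.40,.05,8); arc(.05,.72,12)
E
```

```text
t 7.25 r 0.1690172765366076 phi 0.23579805686401692 pull -2.9760320021140307 rad 0.31787737716020453 w 0.02552220567549656
3.0321249999999997
[[0.29, -0.06], [0.3, -0.05], [0.3, -0.03], [0.3, -0.02], [0.3, 0.01], [0.3, 0.01], [0.3, 0.04], [0.29, 0.04], [0.29, 0.07], [0.29, 0.08], [0.29, 0.09], [0.28, 0.11]]
-3.223125
[[-0.3, -0.12], [-0.3, -0.09], [-0.31, -0.09], [-0.31, -0.06], [-0.32, -0.05], [-0.32, -0.03], [-0.31, -0.01], [-0.32, 0.01]]
-3.1992499999999993
[[-0.32, 0.03], [-0.31, 0.04], [-0.31, 0.06], [-0.31, 0.07], [-0.3, 0.1], [-0.3, 0.11], [-0.29, 0.13], [-0.28, 0.14], [-0.27, 0.16], [-0.27, 0.17], [-0.25, 0.19], [-0.25, 0.2]]
```

Call:
{"name": "drive_tool", "arguments": {"series": [{"linear": [0.29,-0.06,0],"angular": [0,0,3.03],"hand": 1},{"linear": [0.3,-0.05,0],"angular": [0,0,3.03],"hand": 1},{"linear": [0.3,-0.03,0],"angular": [0,0,3.03],"hand": 1},{"linear": [0.3,-0.02,0],"angular": [0,0,3.03],"hand": 1},{"linear": [0.3,0.01,0],"angular": [0,0,3.03],"hand": 1},{"linear": [0.3,0.01,0],"angular": [0,0,3.03],"hand": 1},{"linear": [0.3,0.04,0],"angular": [0,0,3.03],"hand": 1},{"linear": [0.29,0.04,0],"angular": [0,0,3.03],"hand": 1},{"linear": [0.29,0.07,0],"angular": [0,0,3.03],"hand": 1},{"linear": [0.29,0.08,0],"angular": [0,0,3.03],"hand": 1},{"linear": [0.29,0.09,0],"angular": [0,0,3.03],"hand": 1},{"linear": [0.28,0.11,0],"angular": [0,0,3.03],"hand": 1}]}}

```text
time: 8.25
ee_pos: [0.6425, -0.0414, 0.1077]
tool_rot: [0.554, 0.832, 0.0, 0.001]
contact_force: [-2.1, 1.4, 5.1]
gripper_width: 0.024
gripper_force: 39.5
```

```bash
python3 -c "
from h import *
stat()
look()"
```

```text
t 8.25 r 0.1689827212260761 phi -0.40442532150423927 pull -1.3769175716975104 rad -2.0968015931162323 w 0.02398689777201656
tip [275, 163, 4, 4, 11] [276.4, 164.5] [0.606 0.026] 0.09298946174496332 phi -0.32884391857058354
```

Call:
{"name": "drive_tool", "arguments": {"series": [{"linear": [-0.3,-0.12,0],"angular": [0,0,-3.22],"hand": 1},{"linear": [-0.3,-0.09,0],"angular": [0,0,-3.22],"hand": 1},{"linear": [-0.31,-0.09,0],"angular": [0,0,-3.22],"hand": 1},{"linear": [-0.31,-0.06,0],"angular": [0,0,-3.22],"hand": 1},{"linear": [-0.32,-0.05,0],"angular": [0,0,-3.22],"hand": 1},{"linear": [-0.32,-0.03,0],"angular": [0,0,-3.22],"hand": 1},{"linear": [-0.31,-0.01,0],"angular": [0,0,-3.22],"hand": 1},{"linear": [-0.32,0.01,0],"angular": [0,0,-3.22],"hand": 1}]}}

```text
time: 8.97
ee_pos: [0.5683, -0.0549, 0.1077]
tool_rot: [0.728, 0.686, 0.002, 0.002]
contact_force: [8.4, 1.7, -2.1]
gripper_width: 0.0241
gripper_force: 39.8
```

```bash
python3 -c "
from h import *
stat()"
```

```text
t 8.9667 r 0.16904591828216706 phi 0.0458302527167121 pull 8.29686010326873 rad -2.0371159909435415 w 0.024090830846051927
```

Call:
{"name": "drive_tool", "arguments": {"series": [{"linear": [-0.32,0.03,0],"angular": [0,0,-3.2],"hand": 1},{"linear": [-0.31,0.04,0],"angular": [0,0,-3.2],"hand": 1},{"linear": [-0.31,0.06,0],"angular": [0,0,-3.2],"hand": 1}]}}

```text
time: 9.22
ee_pos: [0.5403, -0.0513, 0.1077]
tool_rot: [0.783, 0.622, 0.002, 0.002]
contact_force: [8.4, -0.2, -1.2]
gripper_width: 0.024
gripper_force: 39.8
```

```bash
python3 -c "
from h import *
stat();look()"
```

```text
t 9.2167 r 0.16907774425622957 phi 0.21263458781317607 pull 8.228545638690894 rad -1.5619634389934303 w 0.02399108164765718
tip [274, 187, 4, 4, 13] [275.5, 188.2] [0.5446 0.0285] 0.09111235177340579 phi 0.351920188577353
```

Call:
{"name": "drive_tool", "arguments": {"series": [{"linear": [-0.31,0.07,0],"angular": [0,0,-3.2],"hand": 1},{"linear": [-0.3,0.1,0],"angular": [0,0,-3.2],"hand": 1},{"linear": [-0.3,0.11,0],"angular": [0,0,-3.2],"hand": 1}]}}

```text
time: 9.52
ee_pos: [0.5132, -0.0431, 0.1076]
tool_rot: [0.832, 0.555, 0.002, 0.002]
contact_force: [8.6, -1.9, -1.4]
gripper_width: 0.0238
gripper_force: 40.6
```

```bash
python3 -c "
from h import *
stat()"
```

```text
t 9.5167 r 0.16916807584484161 phi 0.3800931233198841 pull 8.724785058996577 rad -1.4235781940480168 w 0.023845975125662486
```

Call:
{"name": "drive_tool", "arguments": {"series": [{"linear": [-0.29,0.13,0],"angular": [0,0,-3.2],"hand": 1},{"linear": [-0.28,0.14,0],"angular": [0,0,-3.2],"hand": 1}]}}

```text
time: 9.68
ee_pos: [0.4961, -0.0351, 0.1076]
tool_rot: [0.861, 0.508, 0.002, 0.002]
contact_force: [8.5, -2.1, -0.2]
gripper_width: 0.0242
gripper_force: 40.7
```

```bash
python3 -c "
from h import *
stat();look()"
```

```text
t 9.6833 r 0.16919210551322847 phi 0.4920643018888393 pull 8.51979264114301 rad -2.1964908602816613 w 0.02416085554457256
tip [269, 195, 4, 4, 14] [270.5, 196.5] [0.5233 0.0411] 0.08991152887623274 phi 0.6261241802916373
```

Call:
{"name": "drive_tool", "arguments": {"series": [{"linear": [-0.27,0.16,0],"angular": [0,0,-3.2],"hand": 1},{"linear": [-0.27,0.17,0],"angular": [0,0,-3.2],"hand": 1}]}}

```text
time: 9.9
ee_pos: [0.4801, -0.0255, 0.1076]
tool_rot: [0.888, 0.459, 0.002, 0.002]
contact_force: [7.8, -2.4, 0.7]
gripper_width: 0.0239
gripper_force: 40.8
```

```bash
python3 -c "
from h import *
stat()"
```

```text
t 9.9 r 0.16927108707475239 phi 0.6023797449426611 pull 7.788441427885475 rad -2.4775739769448344 w 0.023930066149760332
```

Call:
{"name": "drive_tool", "arguments": {"series": [{"linear": [-0.25,0.19,0],"angular": [0,0,-3.2],"hand": 1},{"linear": [-0.25,0.2,0],"angular": [0,0,-3.2],"hand": 1}]}}

```text
time: 10.07
ee_pos: [0.4649, -0.0139, 0.1076]
tool_rot: [0.913, 0.409, 0.002, 0.002]
contact_force: [7.9, -3.3, -0.0]
gripper_width: 0.024
gripper_force: 40.8
```

```bash
python3 -c "
from h import *
stat()
im=manip.snapshot('top')
cv2.imwrite('pics/g.png',cv2.resize(im[150:220,150:250,::-1],None,fx=6,fy=6,interpolation=cv2.INTER_CUBIC))
arc(.72,-.40,15);arc(-.4,.2,10)"
```

```text
t 10.0667 r 0.16938619237722904 phi 0.7154023974269111 pull 8.128997029048607 rad -2.6689252804422954 w 0.02396975763919649
4.2784
[[0.33, -0.27], [0.35, -0.24], [0.36, -0.21], [0.38, -0.19], [0.39, -0.16], [0.41, -0.13], [0.41, -0.1], [0.42, -0.06], [0.42, -0.04], [0.42, 0.0], [0.42, 0.02], [0.42, 0.06], [0.42, 0.09], [0.4, 0.12], [0.4, 0.15]]
-3.4380000000000006
[[-0.32, -0.12], [-0.32, -0.11], [-0.33, -0.08], [-0.34, -0.06], [-0.33, -0.05], [-0.34, -0.02], [-0.34, -0.01], [-0.34, 0.02], [-0.34, 0.04], [-0.34, 0.06]]
```

View pics/g.png

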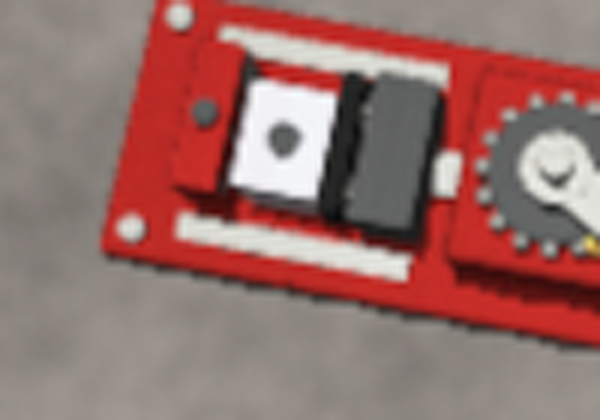

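The dark jaw has advanced: its pad now nearly touches the white block (crop (340,150)), and a small gap to the fixed jaw remains. I'll swing back for the second stroke.

Call:
{"name": "drive_tool", "arguments": {"series": [{"linear": [0.33,-0.27,0],"angular": [0,0,4.28],"hand": 1},{"linear": [0.35,-0.24,0],"angular": [0,0,4.28],"hand": 1},{"linear": [0.36,-0.21,0],"angular": [0,0,4.28],"hand": 1},{"linear": [0.38,-0.19,0],"angular": [0,0,4.28],"hand": 1},{"linear": [0.39,-0.16,0],"angular": [0,0,4.28],"hand": 1},{"linear": [0.41,-0.13,0],"angular": [0,0,4.28],"hand": 1},{"linear": [0.41,-0.1,0],"angular": [0,0,4.28],"hand": 1},{"linear": [0.42,-0.06,0],"angular": [0,0,4.28],"hand": 1},{"linear": [0.42,-0.04,0],"angular": [0,0,4.28],"hand": 1},{"linear": [0.42,0,0],"angular": [0,0,4.28],"hand": 1},{"linear": [0.42,0.02,0],"angular": [0,0,4.28],"hand": 1},{"linear": [0.42,0.06,0],"angular": [0,0,4.28],"hand": 1}]}}

```text
time: 11.12
ee_pos: [0.6065, -0.0522, 0.1076]
tool_rot: [0.642, 0.766, 0.001, 0.0]
contact_force: [-1.6, 2.2, 9.6]
gripper_width: 0.024
gripper_force: 41.4
```

```bash
python3 -c "
from h import *
stat()"
```

```text
t 11.1167 r 0.16894912071005133 phi -0.18126499905880022 pull -1.1943462371160434 rad -2.4643499793133516 w 0.023955030052029907
```

Call:
{"name": "drive_tool", "arguments": {"series": [{"linear": [0.42,0.09,0],"angular": [0,0,4.28],"hand": 1},{"linear": [0.4,0.12,0],"angular": [0,0,4.28],"hand": 1},{"linear": [0.4,0.15,0],"angular": [0,0,4.28],"hand": 1}]}}

```text
time: 11.37
ee_pos: [0.6429, -0.0411, 0.1076]
tool_rot: [0.553, 0.833, 0.001, 0.0]
contact_force: [-2.5, 3.5, 10.4]
gripper_width: 0.024
gripper_force: 41.4
```

```bash
python3 -c "
from h import *
stat();look()"
```

```text
t 11.3667 r 0.1689436507809534 phi -0.4069628927410262 pull -0.9289155110703978 rad -4.263278974828654 w 0.023986941516461448
tip [275, 162, 3, 4, 11] [276.1, 163.6] [0.6084 0.0268] 0.093063339615143 phi -0.35540894816472757
```

Call:
{"name": "drive_tool", "arguments": {"series": [{"linear": [-0.32,-0.12,0],"angular": [0,0,-3.44],"hand": 1},{"linear": [-0.32,-0.11,0],"angular": [0,0,-3.44],"hand": 1},{"linear": [-0.33,-0.08,0],"angular": [0,0,-3.44],"hand": 1}]}}

```text
time: 11.67
ee_pos: [0.6135, -0.0507, 0.1076]
tool_rot: [0.628, 0.779, 0.001, 0.001]
contact_force: [0.2, 0.8, 8.1]
gripper_width: 0.0239
gripper_force: 41.4
```

```bash
python3 -c "
from h import *
stat();look()"
```

```text
t 11.6667 r 0.16891927074269786 phi -0.22400298908842403 pull 0.3746886731029506 rad -0.7729795495162801 w 0.023874615718830896
tip [276, 170, 4, 4, 11] [277.8, 171.3] [0.5883 0.0225] 0.09234042713065835 phi -0.13359661088019265
```

Call:
{"name": "drive_tool", "arguments": {"series": [{"linear": [-0.34,-0.06,0],"angular": [0,0,-3.44],"hand": 1},{"linear": [-0.33,-0.05,0],"angular": [0,0,-3.44],"hand": 1}]}}

```text
time: 11.88
ee_pos: [0.5934, -0.0541, 0.1076]
tool_rot: [0.673, 0.739, 0.001, 0.001]
contact_force: [2.4, 2.5, 6.3]
gripper_width: 0.0239
gripper_force: 41.4
```

```bash
python3 -c "
from h import *
stat();look()"
```

```text
t 11.8833 r 0.16896060223279244 phi -0.10324304521711368 pull 2.612215518778019 rad -2.226954557638265 w 0.023944606032260216
tip [276, 176, 4, 3, 11] [277.6, 177.1] [0.5732 0.023 ] 0.09099324374776166 phi 0.030364526829060982
```

Call:
{"name": "drive_tool", "arguments": {"series": [{"linear": [-0.34,-0.02,0],"angular": [0,0,-3.44],"hand": 1}]}}

```text
time: 12.02
ee_pos: [0.5845, -0.0548, 0.1076]
tool_rot: [0.694, 0.72, 0.002, 0.002]
contact_force: [9.0, 1.2, 1.8]
gripper_width: 0.0241
gripper_force: 41.1
```

```bash
python3 -c "
from h import *
stat()"
```

```text
t 12.0167 r 0.16900394174959074 phi -0.05019160080076277 pull 9.001590572225583 rad -0.7001708969221141 w 0.024125951015966422
```

Call:
{"name": "drive_tool", "arguments": {"series": [{"linear": [-0.34,-0.01,0],"angular": [0,0,-3.44],"hand": 1}]}}

```text
time: 12.1
ee_pos: [0.5742, -0.055, 0.1076]
tool_rot: [0.716, 0.698, 0.002, 0.002]
contact_force: [8.5, 1.4, 3.6]
gripper_width: 0.024
gripper_force: 41.0
```

```bash
python3 -c "
from h import *
stat();arc(.08,.72,16)"
```

```text
t 12.1 r 0.16900068025259385 phi 0.010928750924449754 pull 8.462025414307085 rad -1.5331854766221091 w 0.024031079487941937
-2.292
[[-0.23, 0.02], [-0.22, 0.04], [-0.23, 0.04], [-0.22, 0.05], [-0.22, 0.05], [-0.21, 0.07], [-0.22, 0.08], [-0.21, 0.08], [-0.2, 0.09], [-0.21, 0.1], [-0.2, 0.11], [-0.19, 0.12], [-0.19, 0.12], [-0.18, 0.13], [-0.18, 0.14], [-0.18, 0.15]]
```

Call:
{"name": "drive_tool", "arguments": {"series": [{"linear": [-0.34,0.02,0],"angular": [0,0,-3.44],"hand": 1}]}}

```text
time: 12.18
ee_pos: [0.5639, -0.0546, 0.1076]
tool_rot: [0.737, 0.676, 0.002, 0.002]
contact_force: [8.3, 0.7, 2.1]
gripper_width: 0.0237
gripper_force: 41.0
```

```bash
python3 -c "
from h import *
stat()"
```

```text
t 12.1833 r 0.16902300857472072 phi 0.07187751844308818 pull 8.213184576958731 rad -1.3313742240534687 w 0.023734671106189705
```

Call:
{"name": "drive_tool", "arguments": {"series": [{"linear": [-0.23,0.02,0],"angular": [0,0,-2.29],"hand": 1},{"linear": [-0.22,0.04,0],"angular": [0,0,-2.29],"hand": 1}]}}

```text
time: 12.35
ee_pos: [0.5503, -0.0531, 0.1076]
tool_rot: [0.763, 0.646, 0.002, 0.002]
contact_force: [8.6, -1.1, 0.7]
gripper_width: 0.024
gripper_force: 41.0
```

```bash
python3 -c "
from h import *
stat()"
```

```text
t 12.35 r 0.16904177011134183 phi 0.15277401799665064 pull 8.625816689058055 rad -0.22949745067062674 w 0.02395789229115651
```

Call:
{"name": "drive_tool", "arguments": {"series": [{"linear": [-0.23,0.04,0],"angular": [0,0,-2.29],"hand": 1},{"linear": [-0.22,0.05,0],"angular": [0,0,-2.29],"hand": 1}]}}

```text
time: 12.52
ee_pos: [0.537, -0.0505, 0.1077]
tool_rot: [0.788, 0.615, 0.002, 0.002]
contact_force: [7.9, -1.3, 1.3]
gripper_width: 0.0238
gripper_force: 41.0
```

```bash
python3 -c "
from h import *
stat()"
```

```text
t 12.5167 r 0.1690778014736819 phi 0.23292469044052566 pull 7.9882702457746175 rad -0.5877999809388826 w 0.023810270644603913
```

Call:
{"name": "drive_tool", "arguments": {"series": [{"linear": [-0.22,0.05,0],"angular": [0,0,-2.29],"hand": 1},{"linear": [-0.21,0.07,0],"angular": [0,0,-2.29],"hand": 1}]}}

```text
time: 12.68
ee_pos: [0.5242, -0.047, 0.1076]
tool_rot: [0.812, 0.583, 0.002, 0.002]
contact_force: [9.9, -3.1, 0.9]
gripper_width: 0.0239
gripper_force: 41.0
```

```bash
python3 -c "
from h import *
stat()"
```

```text
t 12.6833 r 0.16911713855478913 phi 0.31130950549853015 pull 10.346326171980962 rad -0.10061700520889541 w 0.02386505073387497
```

Call:
{"name": "drive_tool", "arguments": {"series": [{"linear": [-0.22,0.08,0],"angular": [0,0,-2.29],"hand": 1},{"linear": [-0.21,0.08,0],"angular": [0,0,-2.29],"hand": 1}]}}

```text
time: 12.85
ee_pos: [0.5115, -0.0424, 0.1076]
tool_rot: [0.835, 0.55, 0.002, 0.002]
contact_force: [11.8, -2.5, -1.5]
gripper_width: 0.0238
gripper_force: 40.9
```

```bash
python3 -c "
from h import *
stat()"
```

```text
t 12.85 r 0.16918654717005974 phi 0.3909240570035458 pull 11.871544848535924 rad -2.2133009486113457 w 0.023806420613970255
```

Call:
{"name": "drive_tool", "arguments": {"series": [{"linear": [-0.2,0.09,0],"angular": [0,0,-2.29],"hand": 1}]}}

```text
time: 12.93
ee_pos: [0.5056, -0.0399, 0.1076]
tool_rot: [0.846, 0.533, 0.002, 0.002]
contact_force: [11.0, -3.2, -1.7]
gripper_width: 0.0241
gripper_force: 40.9
```

```bash
python3 -c "
from h import *
stat()"
```

```text
t 12.9333 r 0.16919458210960187 phi 0.42895501015369786 pull 11.3048741408799 rad -1.6366635955129731 w 0.024050761116415985
```

Call:
{"name": "drive_tool", "arguments": {"series": [{"linear": [-0.1,0.05,0],"angular": [0,0,-1.15],"hand": 1},{"linear": [-0.1,0.05,0],"angular": [0,0,-1.15],"hand": 1}]}}

```text
time: 13.1
ee_pos: [0.4998, -0.0371, 0.1076]
tool_rot: [0.856, 0.517, 0.002, 0.002]
contact_force: [12.3, -5.5, -2.4]
gripper_width: 0.0239
gripper_force: 40.9
```

```bash
python3 -c "
from h import *
stat()"
```

```text
t 13.1 r 0.16920284205402752 phi 0.4673574521092602 pull 13.432857197447456 rad -0.6606160479814532 w 0.02387878432046584
```

The pull has reached about 13.4 N against an unloaded reading of 8.35 N (true value 10.3 N). Since the block was caught, the handle has turned 0.17–0.19 rad, which puts the clamping at roughly 63–72 N. I'll release and retreat.

Call:
{"name": "drive_tool", "arguments": {"series": [{"linear": [0,0,0],"angular": [0,0,0],"hand": -0.3},{"linear": [0,0,0],"angular": [0,0,0],"hand": -0.3},{"linear": [0,0,0],"angular": [0,0,0],"hand": -0.3},{"linear": [0,0,0],"angular": [0,0,0],"hand": -0.3},{"linear": [0,0,0.5],"angular": [0,0,0],"hand": -0.3},{"linear": [0,0,0.8],"angular": [0,0,0],"hand": -0.3},{"linear": [0,0,0.8],"angular": [0,0,0],"hand": -0.3},{"linear": [0,0,0.8],"angular": [0,0,0],"hand": -0.3},{"linear": [0,-0.8,0.5],"angular": [0,0,0],"hand": -0.3},{"linear": [0,-0.9,0],"angular": [0,0,0],"hand": -0.3},{"linear": [0,-0.9,0],"angular": [0,0,0],"hand": -0.3},{"linear": [0,-0.9,0],"angular": [0,0,0],"hand": -0.3}]}}

```text
time: 14.1
ee_pos: [0.4968, -0.1421, 0.2086]
tool_rot: [0.856, 0.517, -0.0, 0.0]
contact_force: [0.5, -0.3, -0.8]
gripper_width: 0.0553
gripper_force: 0.0
```

Call:
{"name": "drive_tool", "arguments": {"series": [{"linear": [0,-0.9,0],"angular": [0,0,0],"hand": -0.3},{"linear": [0,-0.9,0],"angular": [0,0,0],"hand": -0.3},{"linear": [0,-0.9,0],"angular": [0,0,0],"hand": -0.3},{"linear": [0,0,0],"angular": [0,0,0],"hand": -0.3},{"linear": [0,0,0],"angular": [0,0,0],"hand": -0.3}]}}

```text
time: 14.52
ee_pos: [0.4964, -0.2234, 0.2077]
tool_rot: [0.857, 0.515, -0.0, -0.001]
contact_force: [0.4, 0.6, 0.4]
gripper_width: 0.0553
gripper_force: 0.0
```

```bash
python3 -c "
from h import *
im=look()
cv2.imwrite('pics/k.png',cv2.resize(im[140:220,150:330,::-1],None,fx=4,fy=4,interpolation=cv2.INTER_CUBIC))"
```

```text
grip [300, 196, 10, 9, 70] [304.5, 199.9] [ 0.5131 -0.0417] 0.16792922039255312 phi 0.3842245469536703
tip [271, 192, 4, 4, 15] [272.4, 193.6] [0.5307 0.0363] 0.08989022727642226 phi 0.5277557333681107
```

View pics/k.png

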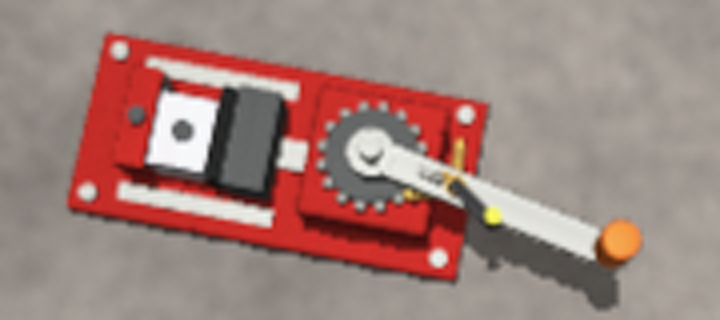

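The jaw, block and fixed jaw are in contact, and the lever is on the tighten side at (272,194). The handle moved back about 0.08 rad when I let go. I'll regrasp and turn it forward again to confirm the spindle stayed put.

Call:
{"name": "drive_tool", "arguments": {"series": [{"linear": [0.08,0.85,0],"angular": [0,0,0.66],"hand": -0.5},{"linear": [0.07,0.85,0],"angular": [0,0,0.66],"hand": -0.5},{"linear": [0.07,0.86,0],"angular": [0,0,0.66],"hand": -0.5},{"linear": [0.07,0.86,0],"angular": [0,0,0.66],"hand": -0.5},{"linear": [0.07,0.86,0],"angular": [0,0,0.66],"hand": -0.5},{"linear": [0.07,0.86,0],"angular": [0,0,0.66],"hand": -0.5},{"linear": [0.07,0.86,0],"angular": [0,0,0.66],"hand": -0.5},{"linear": [0,0,-0.5],"angular": [0,0,0],"hand": -0.5},{"linear": [0,0,0],"angular": [0,0,0],"hand": -0.5}]}}

```text
time: 15.32
ee_pos: [0.5108, -0.0389, 0.1916]
tool_rot: [0.833, 0.553, -0.001, -0.001]
contact_force: [-1.2, -1.0, -1.1]
gripper_width: 0.064
gripper_force: 0.0
```

```bash
python3 -c "
from h import *
stat()"
```

```text
t 15.3167 r 0.16620584831788104 phi 0.4028488111664859 pull -0.6631208281254957 rad 1.3931821688881414 w 0.0639581047524786
```

Call:
{"name": "drive_tool", "arguments": {"series": [{"linear": [0.06,-0.13,-0.7],"angular": [0,0,0],"hand": -0.5},{"linear": [0,0,-0.7],"angular": [0,0,0],"hand": -0.5},{"linear": [0,0,-0.7],"angular": [0,0,0],"hand": -0.5},{"linear": [0,0,-0.7],"angular": [0,0,0],"hand": -0.5},{"linear": [0,0,0],"angular": [0,0,0],"hand": 1},{"linear": [0,0,0],"angular": [0,0,0],"hand": 1},{"linear": [0,0,0],"angular": [0,0,0],"hand": 1},{"linear": [0,0,0],"angular": [0,0,0],"hand": 1},{"linear": [0,0,0],"angular": [0,0,0],"hand": 1},{"linear": [0,0,0],"angular": [0,0,0],"hand": 1}]}}

```text
time: 16.15
ee_pos: [0.5145, -0.046, 0.1107]
tool_rot: [0.835, 0.55, 0.001, 0.001]
contact_force: [-3.0, -0.3, 8.1]
gripper_width: 0.0237
gripper_force: 39.7
```

```bash
python3 -c "
from h import *
stat();arc(.39,.47,4)"
```

```text
t 16.15 r 0.17141901756811095 phi 0.36700305976756653 pull -2.7096168922260033 rad 1.3119031030419943 w 0.023673348464801524
-1.1459999999999995
[[-0.11, 0.04], [-0.1, 0.05], [-0.1, 0.05], [-0.11, 0.05]]
```

Call:
{"name": "drive_tool", "arguments": {"series": [{"linear": [-0.1,0.04,0],"angular": [0,0,-1.15],"hand": 1},{"linear": [-0.1,0.05,0],"angular": [0,0,-1.15],"hand": 1}]}}

```text
time: 16.32
ee_pos: [0.5089, -0.0437, 0.1108]
tool_rot: [0.846, 0.533, 0.001, 0.001]
contact_force: [1.1, -2.7, 5.2]
gripper_width: 0.0241
gripper_force: 39.7
```

```bash
python3 -c "
from h import *
stat()"
```

```text
t 16.3167 r 0.17140987812816086 phi 0.4020469349021195 pull 2.0556932810239927 rad 2.0954324249577385 w 0.02413055213184084
```

Call:
{"name": "drive_tool", "arguments": {"series": [{"linear": [-0.1,0.05,0],"angular": [0,0,-1.15],"hand": 1},{"linear": [-0.1,0.05,0],"angular": [0,0,-1.15],"hand": 1}]}}

```text
time: 16.48
ee_pos: [0.5034, -0.0413, 0.1108]
tool_rot: [0.857, 0.516, 0.001, 0.002]
contact_force: [5.5, -7.1, 3.0]
gripper_width: 0.024
gripper_force: 39.7
```

```bash
python3 -c "
from h import *
stat()"
```

```text
t 16.4833 r 0.17145473595209246 phi 0.4372053129717717 pull 7.990887798525016 rad 4.05444868815179 w 0.024047475640925294
```

Call:
{"name": "drive_tool", "arguments": {"series": [{"linear": [-0.1,0.05,0],"angular": [0,0,-1.15],"hand": 1},{"linear": [-0.05,0.03,0],"angular": [0,0,-0.6],"hand": 1}]}}

```text
time: 16.65
ee_pos: [0.4993, -0.0394, 0.1108]
tool_rot: [0.865, 0.502, 0.002, 0.002]
contact_force: [9.8, -9.2, -0.3]
gripper_width: 0.024
gripper_force: 39.8
```

```bash
python3 -c "
from h import *
stat()"
```

```text
t 16.65 r 0.17147703382732765 phi 0.46351650760684193 pull 12.836402377107351 rad 3.836933610449323 w 0.023985079604670816
```

Call:
{"name": "drive_tool", "arguments": {"series": [{"linear": [-0.05,0.03,0],"angular": [0,0,-0.6],"hand": 1}]}}

```text
time: 16.73
ee_pos: [0.4984, -0.0387, 0.1108]
tool_rot: [0.867, 0.498, 0.002, 0.003]
contact_force: [12.5, -9.4, -3.2]
gripper_width: 0.0242
gripper_force: 39.8
```

```bash
python3 -c "
from h import *
stat()"
```

```text
t 16.7333 r 0.1712695705051443 phi 0.47003581065823813 pull 15.370972784452226 rad 2.74359310205755 w 0.0241934181078534
```

The handle swung free and only bit at its old position. The pull there is 15.4 N, close to the 16 N target. I'll release for good.

Call:
{"name": "drive_tool", "arguments": {"series": [{"linear": [0,0,0],"angular": [0,0,0],"hand": -0.3},{"linear": [0,0,0],"angular": [0,0,0],"hand": -0.3},{"linear": [0,0,0],"angular": [0,0,0],"hand": -0.3},{"linear": [0,0,0],"angular": [0,0,0],"hand": -0.3},{"linear": [0,0,0.5],"angular": [0,0,0],"hand": -0.3},{"linear": [0,0,0.8],"angular": [0,0,0],"hand": -0.3},{"linear": [0,0,0.8],"angular": [0,0,0],"hand": -0.3},{"linear": [0,0,0.8],"angular": [0,0,0],"hand": -0.3},{"linear": [0,-0.8,0.5],"angular": [0,0,0],"hand": -0.3},{"linear": [0,-0.9,0],"angular": [0,0,0],"hand": -0.3},{"linear": [0,-0.9,0],"angular": [0,0,0],"hand": -0.3},{"linear": [0,-0.9,0],"angular": [0,0,0],"hand": -0.3}]}}

```text
time: 17.73
ee_pos: [0.4957, -0.1427, 0.2117]
tool_rot: [0.867, 0.499, 0.0, 0.0]
contact_force: [-0.2, 0.1, 0.2]
gripper_width: 0.0556
gripper_force: 0.0
```

Call:
{"name": "drive_tool", "arguments": {"series": [{"linear": [0,-0.9,0],"angular": [0,0,0],"hand": -0.3},{"linear": [0,-0.9,0],"angular": [0,0,0],"hand": -0.3},{"linear": [0,0,0],"angular": [0,0,0],"hand": -0.3},{"linear": [0,0,0],"angular": [0,0,0],"hand": -0.3}]}}

```text
time: 18.07
ee_pos: [0.4953, -0.197, 0.2109]
tool_rot: [0.867, 0.497, -0.0, -0.0]
contact_force: [0.6, 1.0, 0.7]
gripper_width: 0.0557
gripper_force: 0.0
```

```bash
python3 -c "
from h import *
look()
s=manip.read_state();print(s['contact_force'],s['ee_pos'])"
```

```text
grip [300, 196, 10, 9, 69] [304.5, 199.9] [ 0.5131 -0.0417] 0.16792922039255312 phi 0.3842245469536703
tip [271, 192, 4, 4, 14] [272.5, 193.7] [0.5305 0.0361] 0.09023617633997935 phi 0.5287845008167834
[0.3854 0.5947 0.8309] [ 0.4957 -0.1955  0.211 ]
```

The lever is on the tighten side (tip phi 0.529, bar 0.384), and the robot is clear of everything.

```bash
python3 -c "
from bench import manip
print(manip.close_job())"
```

```text
the job is handed in; nothing more can be done
None
```

The job is handed in: the ratchet is set to tighten, the block is clamped with a last measured pull of about 15.4 N at the grip (target 16 N), the handle is released, and nothing else on the bench was touched.

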